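# Re-rack the ink bottles in reverse order

## Task

Move the four ink bottles from the plywood rack into the grey rack, one to a pocket, so that the row stands in reverse order: the bottle that stood farthest left goes farthest right, and so on (the colour tags on the plywood rack show where each one stood). Keep the bottles upright and leave each standing on its pocket's floor, near the middle of the pocket.

Things in the scene. Friction and masses are not known exactly. Their poses are not given: they have to be found in the camera images.
- wood_rack: plywood rack, fixed, on either side: a row along its y of four open pockets, each 62 x 62 mm inside, centres at x = 0, y = 99, 33, -33, -99 mm; walls 4 mm thick, tops 24 mm and pocket floors 4 mm above the table; 268 mm long. Origin on the table under the row's middle; x away from the robot, y to its left (turned up to 17 degrees). A lip 32 mm deep, 10 mm high on its far (+x) side carries the tags
- grey_rack: bare aluminium-grey rack with black end caps, fixed, empty at the start, on the other side: four open pockets as in the plywood rack (62 x 62 mm, centres at x = 0, y = 99, 33, -33, -99 mm, walls 4 mm thick, tops 24 mm, floors 4 mm above the table), no lip, no tags; 276 mm long. Origin on the table under the row's middle; x away from the robot, y to its left (turned up to 17 degrees)
- ink_yellow_centre (a point): yellow ink bottle (0.08 to 0.17 kg), closed, upright in a pocket of the plywood rack: round body 40 mm across and 58 mm high with a white paper band, then a shoulder and a 24 mm wide yellow cap from 64 mm up to its full height of 85 mm. The point is its centre, 42.5 mm above its underside; z points up along the bottle
- ink_red_centre (a point): red ink bottle (0.08 to 0.17 kg), closed, upright in a pocket of the plywood rack: round body 40 mm across and 58 mm high with a white paper band, then a shoulder and a 24 mm wide red cap from 64 mm up to its full height of 85 mm. The point is its centre, 42.5 mm above its underside; z points up along the bottle
- ink_blue_centre (a point): blue ink bottle (0.08 to 0.17 kg), closed, upright in a pocket of the plywood rack: round body 40 mm across and 58 mm high with a white paper band, then a shoulder and a 24 mm wide blue cap from 64 mm up to its full height of 85 mm. The point is its centre, 42.5 mm above its underside; z points up along the bottle
- ink_black_centre (a point): black ink bottle (0.08 to 0.17 kg), closed, upright in a pocket of the plywood rack: round body 40 mm across and 58 mm high with a white paper band, then a shoulder and a 24 mm wide black cap from 64 mm up to its full height of 85 mm. The point is its centre, 42.5 mm above its underside; z points up along the bottle
- tag_yellow: yellow colour tag, a flat plate 22 x 44 x 4 mm fixed on the lip of the plywood rack, right beyond (51 mm in the rack's +x from the centre of) the pocket in which the yellow bottle stands at the start. Origin at the centre of its underside
- tag_red: red colour tag, a flat plate 22 x 44 x 4 mm fixed on the lip of the plywood rack, right beyond (51 mm in the rack's +x from the centre of) the pocket in which the red bottle stands at the start. Origin at the centre of its underside
- tag_blue: blue colour tag, a flat plate 22 x 44 x 4 mm fixed on the lip of the plywood rack, right beyond (51 mm in the rack's +x from the centre of) the pocket in which the blue bottle stands at the start. Origin at the centre of its underside
- tag_black: black colour tag, a flat plate 22 x 44 x 4 mm fixed on the lip of the plywood rack, right beyond (51 mm in the rack's +x from the centre of) the pocket in which the black bottle stands at the start. Origin at the centre of its underside
Mind the look-alikes: they are no part of the job. Of the things shaped like the part that bears ink_black_centre, the black one is meant.

How it is judged:
By the outcome, as a careful person would: the job done as asked, in the order asked, and still so for the second after the job is handed in, with the robot touching nothing.
It also fails if it takes over 109 s, if anything falls off the work surface, if the arm or the gripper's body presses on something with over 40 N, if the wrist force passes 120 N, or if a joint passes its speed limit or range.

## Robot

A 6-joint arm with a two-finger parallel gripper is mounted at the origin on the work surface. World frame = base frame: x ahead of the robot, y to its left, z up, the work surface at z = 0. Lengths are in mm, angles in rad, forces in N, time in s.
With the tool pointing down it reaches from about 350 to 775 mm from the base axis. Payload 7.3 kg.
Tool frame: the origin (TCP) lies on the centre line of the jaws, within the pads' length; the fingertips stand 17 mm ahead of it and the grasp point (between the pads) lies 2 mm behind it; z points along the fingers, y is the line along which they close (so a half turn about z gives the same grasp; the last joint's range is limited). The gripper opens to 92 mm and grips with 3 to 60 N. Pads are 19 mm wide; open, the fingers measure 130 mm over their backs; the gripper's body (75 mm by 190 mm) begins 47 mm behind the grasp point.
Start: joints at [1.096, 0.342, 1.524, -0, 1.275, -0.146], TCP at [169.513, 496.902, 214.041] pointing down, gripper open.
Joint ranges: [-2.53, 2.53], [-0.77, 2.02], [0.04, 2.7], [-1, 4.14], [0.28, 2.66], [-3.11, 3.11]. Speed limits (rad/s): [2.57, 2.57, 3.14, 3.14, 3.14, 3.14].

## Interface

Orientations are given as [roll, pitch, yaw] about the fixed x, y, z axes, in that order (R = Rz(yaw) Ry(pitch) Rx(roll)).
In Python, from plant import bot gives the robot as it stands. The module is installed in compiled form; this text tells all that it offers.
- The arm moves only by the shell command python3 -m pendant 'ROWS'. ROWS is JSON, a list of rows, each a list of 3 entries, a list of its own where there are three numbers: the shift along the world's x, y, z as a fraction of full scale, then the turn, a rotation vector about the world's x, y, z as a fraction of full scale, then the opening, from -1 (shut) to 1 (fully open), so that 0 is half open. In form: [[[tx, ty, tz], [rx, ry, rz], claw], ...]. A call has exactly 10 rows; each row shifts and turns the commanded pose from where the row before left it; what a row does not reach is not made up. Full scale, the value 1, is 30 mm for a shift and 0.12 rad for a turn. A row lasts 1/12 s, in which the tool goes at most 41.7 mm and 7.16 degrees, less where a joint would pass 70% of its speed; a pose out of reach is approached as far as the arm can. A call with a number of a shift or a turn outside -1 to 1 is refused whole. A call with a gripper value outside its range is refused whole. The fingers move at their own pace and stop on an object; the grip force is fixed at half the most. Time passes only in rows, so rows that do not move let the fingers close, or fill a call up. It gives the time, the measured TCP pose, the force, the opening and the grip force at its end, in the units of the state.
- bot.get_obs(): the state, without advancing time (a new reading comes with each control period).
- bot.capture(name): name is "side" or "top"; returns the picture (400x640x3 uint8, blue, green, red); there is no depth.
- bot.camera_params(name): a dict with "fovy" (degrees; the focal length in pixels is half the picture's height over the tangent of half this angle, whatever the lens; pixels are square), "cx", "cy" (the principal point, pixels), "camera_from_world" (4x4, takes a point from world to camera coordinates). Camera axes: x right, y down, z forward; pixel columns grow to the right and rows downward; lengths in mm; the calibration is good to about 2 mm. A picture is of the moment at which its call begins. camera_params takes no time and is no camera call.
- bot.close_job(): hands the job in; it is judged then, once.
The state is a dict: "time": time; "joint_positions": joint angles; "dq": joint speeds; "tau": joint torques, N m; "tool_pos": TCP position; "tcp_rot": TCP orientation; "contact_force": force on the tool from outside, world axes, zero at the start; "moment": the same for the moment, N m; "grip_width": finger opening in mm; "finger_force": force on a finger pad.
Only numpy, scipy, OpenCV 4.12 (cv2) and the standard library are available. Lean on these libraries where they do the work, as an engineer would, in place of code of your own. Each camera call takes 0.05 s, during which the arm holds its last target. There are 200 camera calls.

## Working session

There is one attempt and no reset: what is moved stays moved. The work goes in short steps, Python scripts to look and compute and a shell command to move; the robot and the scene stay as the last step left them, time stands still between calls to the robot, and variables do not carry over. Pictures are saved under pics/ and viewed, at most 14 in all, crops included, and the job is handed in when it is done.

```bash
mkdir -p pics
python3 - <<'E'
from plant import bot
import cv2
for n in("side","top"):
    cv2.imwrite(f"pics/{n}0.png",bot.capture(n)); p=bot.camera_params(n); print(n,p)
o=bot.get_obs();print(o["time"],o["tool_pos"],o["tcp_rot"],o["grip_width"])
E
```

```text
side {'fovy': 57.37539594420887, 'cx': 317.59763316405997, 'cy': 192.70532422128545, 'camera_from_world': array([[ 9.12374299e-01, -4.08933713e-01,  1.86106553e-02,
        -5.08783236e+02],
       [-2.51795894e-01, -5.96467421e-01, -7.62119048e-01,
         1.94740545e+02],
       [ 3.22756822e-01,  6.90651746e-01, -6.47169375e-01,
         6.13792572e+02],
       [ 0.00000000e+00,  0.00000000e+00,  0.00000000e+00,
         1.00000000e+00]])}
top {'fovy': 54.79292167041466, 'cx': 322.0098509293202, 'cy': 201.30926925939625, 'camera_from_world': array([[ 2.46552978e-02, -9.99002399e-01,  3.72333473e-02,
        -3.69944862e+01],
       [-9.85937537e-01, -3.04569793e-02, -1.64315383e-01,
         5.43575540e+02],
       [ 1.65285477e-01, -3.26585100e-02, -9.85704891e-01,
         8.44744428e+02],
       [ 0.00000000e+00,  0.00000000e+00,  0.00000000e+00,
         1.00000000e+00]])}
0.1 [169.29959663 496.54823907 213.42168482] [-3.14023418e+00 -1.82650295e-04  2.81288385e+00] 91.44000208504217
```

View pics/top0.png

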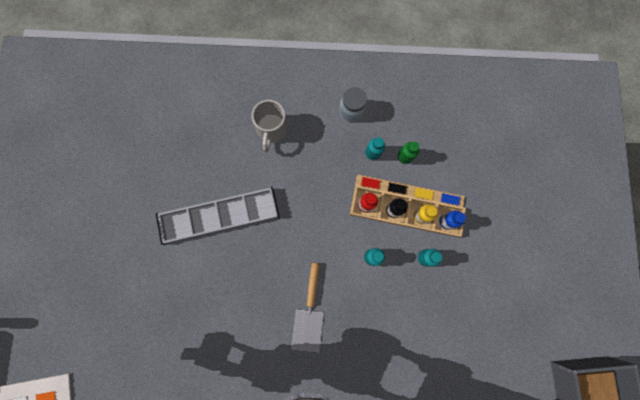

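View pics/side0.png

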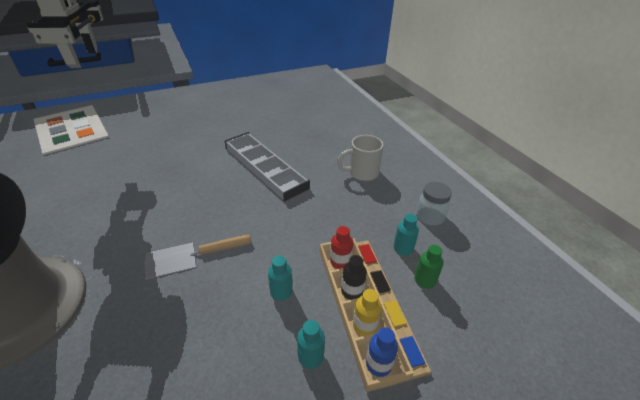

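The top view shows the plywood rack at about (410,205) with the row, left to right, red (368,201), black (398,207), yellow (427,213) and blue (455,220), and matching tags beyond it. The grey rack is at (218,215). Look-alikes are teal at (375,148), (374,257) and (430,257), green at (409,152) and a grey jar at (353,105). All of these stand outside the rack. The black bottle is the black-capped one in the rack, beside the black tag. Next I'll measure and confirm it with a crop.

```bash
cat > h.py <<'E'
import numpy as np, cv2
from plant import bot
def cam(n):
    p=bot.camera_params(n); return p,200/np.tan(np.radians(p["fovy"]/2)),np.array(p["camera_from_world"])
def ray(n,uv):
    p,f,T=cam(n); d=T[:3,:3].T@np.array([(uv[0]-p["cx"])/f,(uv[1]-p["cy"])/f,1]); c=-T[:3,:3].T@T[:3,3]; return c,d/np.linalg.norm(d)
def onz(n,uv,z):
    c,d=ray(n,uv); return c+d*(z-c[2])/d[2]
def two(a,b):
    (c1,d1),(c2,d2)=ray("top",a),ray("side",b)
    s=np.linalg.lstsq(np.stack([d1,-d2],1),c2-c1,rcond=None)[0]
    p,q=c1+d1*s[0],c2+d2*s[1]; return (p+q)/2,np.linalg.norm(p-q)
def proj(n,P):
    p,f,T=cam(n); q=T[:3,:3]@P+T[:3,3]; return q[:2]/q[2]*f+[p["cx"],p["cy"]]
E
python3 - <<'E'
from h import *
t=cv2.imread("pics/top0.png");s=cv2.imread("pics/side0.png")
def blobs(im,lo,hi,box,amin=20):
    m=cv2.inRange(cv2.cvtColor(im,cv2.COLOR_BGR2HSV),lo,hi); k=np.zeros_like(m);x0,y0,x1,y1=box;k[y0:y1,x0:x1]=255
    n,l,st,c=cv2.connectedComponentsWithStats(m&k)
    return [(st[i].tolist(),c[i].round(1).tolist()) for i in range(1,n) if st[i,4]>=amin]
C={"red":((0,150,60),(6,255,255)),"yel":((22,150,80),(32,255,255)),"blue":((108,150,50),(125,255,255)),"blk":((0,0,0),(180,255,32)),"teal":((80,100,40),(100,255,255))}
for k,(a,b) in C.items():
    print(k,"T",blobs(t,a,b,(340,130,480,275)));print("   S",blobs(s,a,b,(250,210,460,390)))
g=cv2.inRange(cv2.cvtColor(t,cv2.COLOR_BGR2GRAY),120,255); 
print("wall",blobs(t,(0,0,120),(180,60,255),(145,180,290,255),10))
cv2.imwrite("pics/c1.png",np.hstack([cv2.resize(t[130:275,345:475],None,fx=3,fy=3,interpolation=2)[:435],cv2.resize(t[175:255,145:290],None,fx=2.7,fy=2.7,interpolation=2)[:216].copy() if 0 else np.vstack([cv2.resize(t[180:250,150:285],None,fx=3,fy=3,interpolation=2),np.zeros((225,405,3),np.uint8)])]))
E
```

```text
red T [([362, 177, 18, 12, 153], [370.4, 182.5]), ([361, 193, 17, 17, 222], [368.8, 200.6])]
   S [([332, 227, 21, 28, 438], [341.8, 241.2]), ([359, 244, 18, 20, 201], [367.2, 253.5]), ([332, 262, 12, 6, 37], [337.3, 265.2])]
yel T [([415, 188, 18, 12, 150], [423.5, 193.4]), ([418, 205, 19, 16, 236], [427.2, 212.5])]
   S [([356, 289, 25, 34, 657], [368.1, 306.1]), ([384, 301, 22, 26, 319], [394.7, 313.3]), ([354, 325, 22, 10, 62], [362.6, 331.6])]
blue T [([442, 194, 18, 11, 131], [450.1, 198.9]), ([445, 211, 21, 17, 255], [454.9, 218.8])]
   S [([370, 328, 27, 36, 680], [383.6, 345.7]), ([401, 337, 24, 29, 365], [412.2, 351.2]), ([370, 369, 17, 7, 40], [377.7, 373.1])]
blk T [([389, 184, 17, 9, 108], [396.8, 188.1]), ([390, 199, 17, 16, 209], [398.4, 206.5])]
   S []
teal T [([365, 137, 20, 23, 325], [374.8, 148.2]), ([364, 248, 21, 18, 296], [374.2, 256.5]), ([418, 249, 25, 18, 356], [429.6, 257.2])]
   S [([394, 214, 25, 41, 736], [406.2, 234.9]), ([268, 255, 24, 45, 855], [279.9, 278.3]), ([297, 320, 28, 49, 1071], [310.3, 344.3])]
wall [([158, 187, 119, 56, 2275], [221.6, 214.0]), ([195, 241, 9, 9, 26], [198.1, 245.1]), ([180, 246, 10, 9, 27], [184.1, 249.4])]
```

View pics/c1.png

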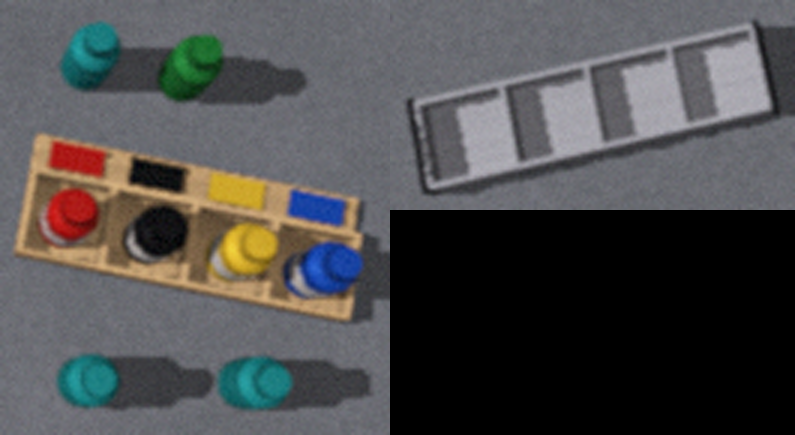

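The crop confirms it: the black bottle stands in pocket 2 beside its black tag, and the look-alikes are teal and green, on the table. Now to compute positions.

Run:
```python
from h import *
t=cv2.imread("pics/top0.png");s=cv2.imread("pics/side0.png")
tags={"red":(370.4,182.5),"blk":(396.8,188.1),"yel":(423.5,193.4),"blue":(450.1,198.9)}
P=np.array([onz("top",u,14)[:2] for u in tags.values()])
S=np.array([onz("side",u,14)[:2] for u in [(367.2,253.5),(394.7,313.3),(412.2,351.2)]])
print("tags top",P.round(1).tolist(),"side r,y,b",S.round(1).tolist())
d=(P[0]-P[3])+(P[1]-P[2])/3; yaw=np.arctan2(-d[0],d[1]); ex=np.array([np.cos(yaw),np.sin(yaw)]);ey=np.array([-ex[1],ex[0]])
o=P.mean(0)-51*ex; print("wood yaw",yaw,o,"pitch",np.linalg.norm(P[0]-P[3])/3)
caps=[(371,199.5),(400.7,205.1),(431.5,210.8),(459.8,217.1)]
sid=[(343,231),(355.5,262),(371,296),(386.5,336)]
for k,a,b,yy in zip(tags,caps,sid,(99,33,-33,-99)):
    w=onz("top",a,89)[:2]; w2=onz("side",b,89)[:2]; print(k,w.round(1),w2.round(1),"rel pocket",np.round([(w-o)@ex,(w-o)@ey-yy],1))
for n,u in (("far",(374.8,148.2)),("n1",(374.2,256.5)),("n2",(429.6,257.2)),("green",(409,152)),):
    w=onz("top",u,50)[:2];print(n,"rack xy",np.round([(w-o)@ex,(w-o)@ey]))
# grey
m=cv2.inRange(cv2.cvtColor(t,cv2.COLOR_BGR2HSV),(0,0,115),(180,60,255));n,l,st,c=cv2.connectedComponentsWithStats(m)
i=l[214-0,221] or max(range(1,n),key=lambda j:(st[j,0]>140)*(st[j,0]<200)*(st[j,1]>170)*st[j,4])
i=max((j for j in range(1,n) if 150<st[j,0]<170 and 180<st[j,1]<195),key=lambda j:st[j,4])
pts=np.argwhere(l==i)[:,::-1].astype(float)
W=np.array([onz("top",p,24)[:2] for p in pts],np.float32); r=cv2.minAreaRect(W);print("grey rect",r,cv2.boxPoints(r).round(1).tolist())
G=np.array([onz("side",p,24)[:2] for p in [(225,142),(249,134),(308,182),(286,194)]]);print("side corners",G.round(1).tolist())
cv2.imwrite("pics/c2.png",np.hstack([cv2.resize(s[125:205,215:315],None,fx=4,fy=4,interpolation=2),cv2.resize(t[178:258,150:250],None,fx=4,fy=4,interpolation=2)]))
```

```text
tags top [[599.5, -139.0], [587.7, -203.3], [576.7, -268.4], [565.2, -333.3]] side r,y,b [[599.0, -139.9], [576.5, -269.3], [565.3, -334.4]]
wood yaw -0.1739182676987477 [ 532.05950377 -227.20158412] pitch 65.76128366943927
red [ 544.5 -128.4] [ 546.2 -130.6] rel pocket [-4.8  0.4]
blk [ 534.  -194.4] [ 533.3 -200. ] rel pocket [-3.8 -0.3]
yel [ 523.4 -262.8] [ 523.8 -265.2] rel pocket [-2.4 -3.6]
blue [ 511.2 -325.7] [ 511. -328.] rel pocket [-3.5 -1.6]
far rack xy [126. 107.]
n1 rack xy [-124.   64.]
n2 rack xy [-100.  -60.]
green rack xy [134.  26.]
grey rect ((580.45458984375, 355.2120666503906), (2.6621291637420654, 8.32827091217041), 61.63322448730469) [[576.2000122070312, 356.0], [583.5, 352.1000061035156], [584.7999877929688, 354.3999938964844], [577.4000244140625, 358.3999938964844]]
side corners [[438.2, 337.0], [508.1, 352.1], [575.2, 94.7], [513.2, 74.3]]
```

View pics/c2.png

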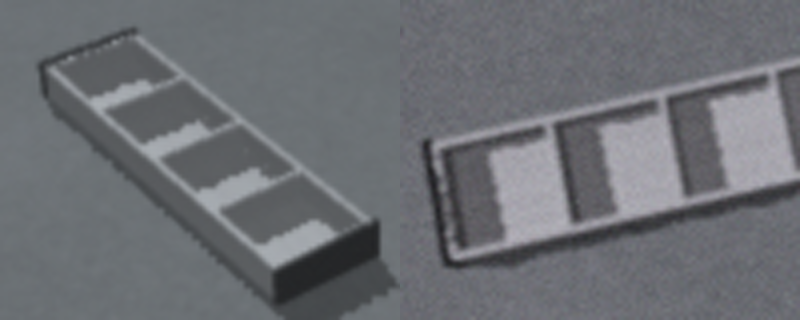

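The crops show the grey rack clearly. Its top outer corners are side (225.5,141.5), (249.2,132.2), (309.4,179.9) and (283.4,191.9), and top (156.3,213), (163,242.5), (272,188) and (278,216).

Run:
```python
from h import *
t=cv2.imread("pics/top0.png");s=cv2.imread("pics/side0.png")
A=np.array([onz("side",u,24)[:2] for u in [(225.5,141.5),(249.2,132.5),(309.2,180),(283.4,192)]])
B=np.array([onz("top",u,24)[:2] for u in [(162,242.5),(156.5,213),(272,188),(278,216)]])
for Q in (A,B):
    d=Q[0]+Q[1]-Q[2]-Q[3]; yaw=np.arctan2(-d[0],d[1]); print(Q.round(1).tolist(),"c",Q.mean(0).round(1),"yaw",yaw.round(3),"len",np.linalg.norm(d)/2,"wid",np.linalg.norm(Q[1]+Q[2]-Q[0]-Q[3])/2)
def ov(o,yaw):
    R=np.array([[np.cos(yaw),-np.sin(yaw)],[np.sin(yaw),np.cos(yaw)]]);out=[]
    for n,im,b in (("side",s,(215,125)),("top",t,(150,178))):
        c=im[b[1]:b[1]+80,b[0]:b[0]+(100 if n=="side" else 135)]; c=cv2.resize(c,None,fx=4,fy=4,interpolation=2)
        c=c[:,:400] if n=="side" else cv2.resize(c,(400,237)) if 0 else c[:,:540]
        for yc in(99,33,-33,-99):
            q=np.array([proj(n,np.r_[o+R@np.array([a,yc+e]),24])for a,e in((31,31),(31,-31),(-31,-31),(-31,31))])
            cv2.polylines(c,[np.int32((q-b+.5)*4)],True,(0,0,255),1)
        out.append(c[:,:400])
    return np.hstack(out)
o=(A.mean(0)+B.mean(0))/2; d=sum(Q[0]+Q[1]-Q[2]-Q[3] for Q in(A,B));yaw=np.arctan2(-d[0],d[1]);print(o,yaw)
cv2.imwrite("pics/c3.png",ov(o,yaw))
ex=np.array([np.cos(yaw),np.sin(yaw)]);ey=np.array([-ex[1],ex[0]])
for yc in(99,33,-33,-99):print(yc,(o+ey*yc).round(1))
```

```text
[[440.0, 338.9], [510.8, 359.5], [580.7, 100.5], [510.3, 83.1]] c [510.4 220.5] yaw 0.266 len 266.7891351038457 wid 73.14782706319995
[[441.2, 341.2], [508.8, 360.0], [576.3, 96.5], [510.0, 79.5]] c [509.1 219.3] yaw 0.254 len 271.2659945904202 wid 69.2692236930762
[509.75323949 219.91095188] 0.2598418047652282
99 [484.3 315.6]
33 [501.3 251.8]
-33 [518.2 188. ]
-99 [535.2 124.2]
```

View pics/c3.png

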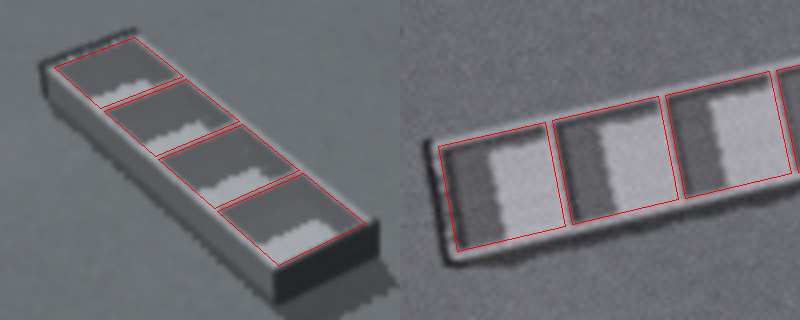

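The overlay fits the pockets in both views to about 1 mm. Next is the move to above red, with total dx=+376, dy=-626, dz=-53 and yaw -1.416.

```bash
python3 -m pendant '[[[0.52,-0.87,0],[0,0,-0.49],1],[[0.52,-0.87,0],[0,0,-0.49],1],[[0.52,-0.87,0],[0,0,-0.49],1],[[0.52,-0.87,0],[0,0,-0.49],1],[[0.52,-0.87,0],[0,0,-0.49],1],[[0.52,-0.87,0],[0,0,-0.49],1],[[0.52,-0.87,0],[0,0,-0.49],1],[[0.52,-0.87,0],[0,0,-0.49],1],[[0.52,-0.87,0],[0,0,-0.49],1],[[0.52,-0.87,0],[0,0,-0.49],1]]'
python3 -m pendant '[[[0.52,-0.87,0],[0,0,-0.49],1],[[0.52,-0.87,0],[0,0,-0.49],1],[[0.52,-0.87,0],[0,0,-0.49],1],[[0.52,-0.87,0],[0,0,-0.49],1],[[0.52,-0.87,0],[0,0,-0.49],1],[[0.52,-0.87,0],[0,0,-0.49],1],[[0.52,-0.87,0],[0,0,-0.49],1],[[0.52,-0.87,0],[0,0,-0.49],1],[[0.52,-0.87,0],[0,0,-0.49],1],[[0.52,-0.87,0],[0,0,-0.49],1]]'
```

```text
time: 0.93
tool_pos: [325.8, 234.5, 213.9]
tcp_rot: [-3.141, -0.0, 2.222]
contact_force: [0.6, 0.1, 1.1]
grip_width: 91.9
finger_force: 0.0
time: 1.77
tool_pos: [481.8, -26.5, 213.7]
tcp_rot: [-3.141, -0.0, 1.634]
contact_force: [-0.4, 0.4, -0.4]
grip_width: 91.7
finger_force: 0.0
```

```bash
python3 -m pendant '[[[0.42,-0.69,0],[0,0,-0.4],1],[[0.42,-0.69,0],[0,0,-0.4],1],[[0.42,-0.69,0],[0,0,-0.4],1],[[0.42,-0.69,0],[0,0,-0.4],1],[[0.43,-0.68,0],[0,0,-0.38],1],[[0,0,-0.7],[0,0,0],1],[[0,0,-0.7],[0,0,0],1],[[0,0,-0.7],[0,0,0],1],[[0,0,-0.7],[0,0,0],1],[[0,0,-0.6],[0,0,0],1]]'
python3 -c "
from h import *
cv2.imwrite('pics/d1.png',np.vstack([cv2.resize(bot.capture('side')[190:390,250:450],(560,560),interpolation=2)]))"
```

```text
time: 2.6
tool_pos: [544.1, -128.1, 110.2]
tcp_rot: [-3.14, -0.0, 1.399]
contact_force: [-0.1, -0.1, 0.1]
grip_width: 92.3
finger_force: 0.0
```

View pics/d1.png

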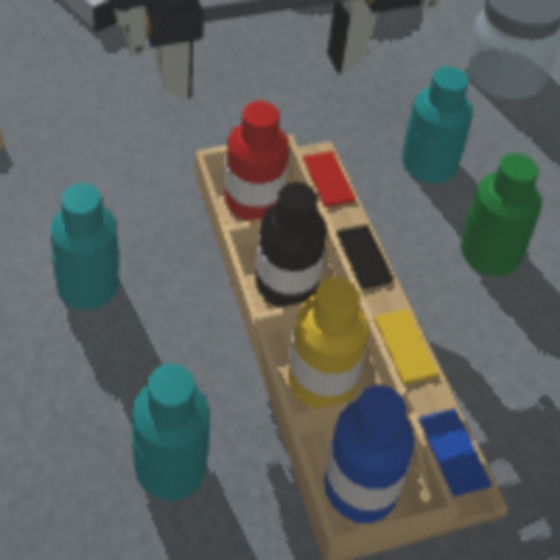

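The fingers straddle red cleanly, with tips at about (175,95) and (340,65) in the crop. Descend and grip.

```bash
python3 -m pendant '[[[0,0,-0.53],[0,0,0],1],[[0,0,-0.53],[0,0,0],1],[[0,0,-0.53],[0,0,0],1],[[0,0,-0.53],[0,0,0],1],[[0,0,0],[0,0,0],-1],[[0,0,0],[0,0,0],-1],[[0,0,0],[0,0,0],-1],[[0,0,0],[0,0,0],-1],[[0,0,0],[0,0,0],-1],[[0,0,0],[0,0,0],-1]]'
python3 -m pendant '[[[0,0,0],[0,0,0],-1],[[0,0,0],[0,0,0],-1],[[0,0,0.15],[0,0,0],-1],[[0,0,0.3],[0,0,0],-1],[[0,0,0.5],[0,0,0],-1],[[0,0,0.6],[0,0,0],-1],[[0,0,0.65],[0,0,0],-1],[[0,0,0.65],[0,0,0],-1],[[0,0,0.6],[0,0,0],-1],[[0,0,0.5],[0,0,0],-1]]'
```

```text
time: 3.48
tool_pos: [545.3, -128.5, 49.3]
tcp_rot: [3.14, 0.0, 1.399]
contact_force: [0.1, 0.5, 0.4]
grip_width: 56.6
finger_force: 0.0
time: 4.32
tool_pos: [545.2, -128.4, 169.4]
tcp_rot: [3.139, 0.0, 1.399]
contact_force: [-0.3, -0.2, 1.0]
grip_width: 0.6
finger_force: 0.0
```

The fingers are slower than I assumed (about 72 mm/s), so they closed above the bottle. I'll check whether red was disturbed.

```bash
python3 -c "
from h import *
s=bot.capture('side');t=bot.capture('top')
cv2.imwrite('pics/d2.png',np.hstack([cv2.resize(s[200:340,290:430],(400,400),interpolation=2),cv2.resize(t[150:250,340:440],(400,400),interpolation=2)]))"
```

```text
(no output)
```

View pics/d2.png

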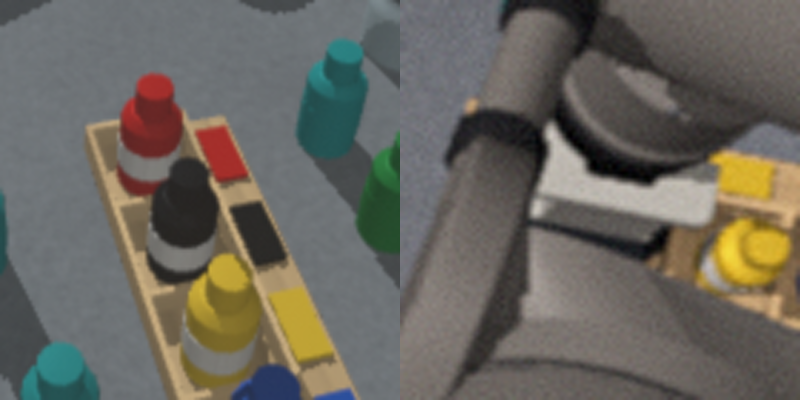

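Red still stands upright in its pocket (cap at side ≈ (344,228)), undisturbed. I'll reopen to about 64 mm and retry with time to grip.

```bash
python3 -m pendant '[[[0,0,0],[0,0,0],0.4],[[0,0,0],[0,0,0],0.4],[[0,0,0],[0,0,0],0.4],[[0,0,0],[0,0,0],0.4],[[0,0,0],[0,0,0],0.4],[[0,0,0],[0,0,0],0.4],[[0,0,0],[0,0,0],0.4],[[0,0,-0.4],[0,0,0],0.4],[[0,0,-0.6],[0,0,0],0.4],[[0,0,-0.6],[0,0,0],0.4]]'
python3 -m pendant '[[[0,0,-0.6],[0,0,0],0.4],[[0,0,-0.6],[0,0,0],0.4],[[0,0,-0.6],[0,0,0],0.4],[[0,0,-0.6],[0,0,0],0.4],[[0,0,0],[0,0,0],-1],[[0,0,0],[0,0,0],-1],[[0,0,0],[0,0,0],-1],[[0,0,0],[0,0,0],-1],[[0,0,0],[0,0,0],-1],[[0,0,0],[0,0,0],-1]]'
```

```text
time: 5.25
tool_pos: [545.2, -128.5, 118.8]
tcp_rot: [3.14, 0.0, 1.399]
contact_force: [0.6, 0.4, 0.6]
grip_width: 61.8
finger_force: 0.0
time: 6.08
tool_pos: [545.7, -128.6, 48.1]
tcp_rot: [3.139, 0.001, 1.399]
contact_force: [0.5, -0.6, 2.3]
grip_width: 36.7
finger_force: 28.9
```

```bash
python3 -m pendant '[[[0,0,0],[0,0,0],-1],[[0,0,0.2],[0,0,0],-1],[[0,0,0.4],[0,0,0],-1],[[0,0,0.5],[0,0,0],-1],[[0,0,0.5],[0,0,0],-1],[[0,0,0.5],[0,0,0],-1],[[0,0,0.5],[0,0,0],-1],[[0,0,0.5],[0,0,0],-1],[[0,0,0.4],[0,0,0],-1],[[0,0,0.2],[0,0,0],-1]]'
python3 -c "
from h import *
s=bot.capture('side');print(bot.get_obs()['tool_pos'])
cv2.imwrite('pics/d3.png',cv2.resize(s[110:310,240:440],(560,560),interpolation=2))
P=bot.get_obs()['tool_pos']; 
for z in(-44.,-2.):print(proj('side',P+[0,0,z]))"
```

```text
time: 6.92
tool_pos: [545.0, -128.4, 159.7]
tcp_rot: [3.14, 0.0, 1.399]
contact_force: [0.2, -0.1, -1.0]
grip_width: 36.9
finger_force: 28.5
[ 545.32709211 -128.47974541  160.09104814]
[342.97429121 219.32501647]
[344.60342913 200.99439376]
```

View pics/d3.png

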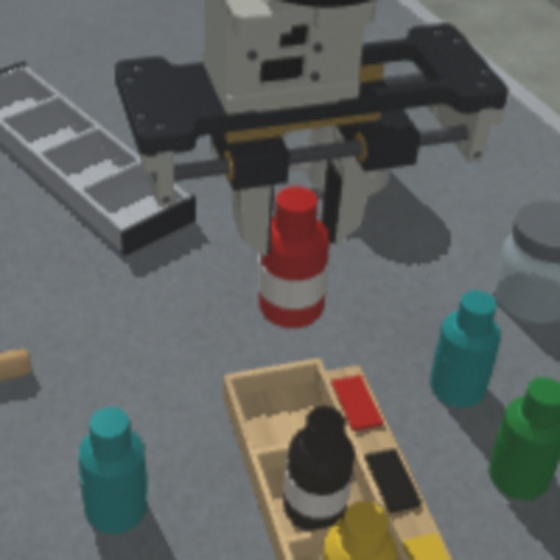

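Red hangs upright and concentric with the tool: its cap top at (346,181) and base at (344,219) match the TCP projection. Now to transfer it to the rightmost grey pocket (535,124).

```bash
python3 -m pendant '[[[0,0.5,0],[0,0,0.36],-1],[[0,0.8,0],[0,0,0.36],-1],[[-0.04,0.95,0],[0,0,0.36],-1],[[-0.04,0.95,0],[0,0,0.36],-1],[[-0.04,0.95,0],[0,0,0.36],-1],[[-0.04,0.95,0],[0,0,0.36],-1],[[-0.04,0.95,0],[0,0,0.36],-1],[[-0.05,0.95,0],[0,0,0.36],-1],[[-0.04,0.8,0],[0,0,0.36],-1],[[-0.04,0.62,0],[0,0,0.36],-1]]'
python3 -m pendant '[[[0,0,0],[0,0,0],-1],[[0,0,-0.4],[0,0,0],-1],[[0,0,-0.6],[0,0,0],-1],[[0,0,-0.6],[0,0,0],-1],[[0,0,-0.5],[0,0,0],-1],[[0,0,-0.3],[0,0,0],-1],[[0,0,-0.1],[0,0,0],-1],[[0,0,0],[0,0,0],-1],[[0,0,0],[0,0,0],-1],[[0,0,0],[0,0,0],-1]]'
python3 -c "
from h import *
s=bot.capture('side');print(bot.get_obs()['tool_pos'])
cv2.imwrite('pics/d4.png',cv2.resize(s[100:220,220:340],(560,560),interpolation=2))"
```

```text
time: 7.8
tool_pos: [533.9, 126.3, 157.1]
tcp_rot: [-3.14, -0.001, 1.834]
contact_force: [-0.0, -1.1, -1.7]
grip_width: 37.0
finger_force: 28.5
time: 8.63
tool_pos: [535.6, 124.2, 83.8]
tcp_rot: [3.14, 0.0, 1.831]
contact_force: [-0.0, -0.4, -1.6]
grip_width: 36.5
finger_force: 28.5
[535.54862271 124.2682002   83.87952124]
```

View pics/d4.png

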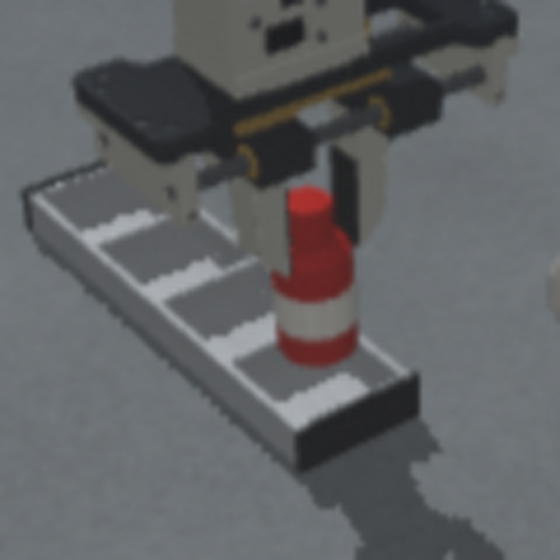

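Red is centred over the rightmost pocket (crop (318,350)). Lower, release and lift.

```bash
python3 -m pendant '[[[0,0,-0.4],[0,0,0],-1],[[0,0,-0.4],[0,0,0],-1],[[0,0,-0.25],[0,0,0],-1],[[0,0,-0.12],[0,0,0],-1],[[0,0,0],[0,0,0],-1],[[0,0,0],[0,0,0],0.4],[[0,0,0],[0,0,0],0.4],[[0,0,0],[0,0,0],0.4],[[0,0,0],[0,0,0],0.4],[[0,0,0],[0,0,0],0.4]]'
python3 -m pendant '[[[0,0,0],[0,0,0],0.4],[[0,0,0.3],[0,0,0],0.4],[[0,0,0.6],[0,0,0],0.4],[[0,0,0.8],[0,0,0],0.4],[[0,0,0.8],[0,0,0],0.4],[[0,0,0.6],[0,0,0],0.4],[[0,-0.4,0.4],[0,0,-0.2],0.4],[[0,-0.8,0.2],[0,0,-0.2],0.4],[[0,-0.9,0],[0,0,-0.2],0.4],[[0,-0.9,0],[0,0,-0.2],0.4]]'
```

```text
time: 9.52
tool_pos: [535.1, 124.3, 48.1]
tcp_rot: [3.141, 0.0, 1.831]
contact_force: [-0.6, -0.6, -0.7]
grip_width: 62.8
finger_force: 0.0
time: 10.35
tool_pos: [535.1, 33.7, 160.3]
tcp_rot: [3.139, 0.001, 1.735]
contact_force: [0.4, -0.7, 0.4]
grip_width: 64.3
finger_force: 0.0
```

```bash
python3 -m pendant '[[[0,-0.85,0],[0,0,-0.31],0.4],[[0,-0.85,0],[0,0,-0.31],0.4],[[0,-0.85,0],[0,0,-0.31],0.4],[[0,-0.85,0],[0,0,-0.31],0.4],[[0,-0.85,0],[0,0,-0.31],0.4],[[0,-0.85,0],[0,0,-0.31],0.4],[[-0.02,-0.85,0],[0,0,-0.31],0.4],[[-0.02,-0.85,0],[0,0,-0.31],0.4],[[-0.02,-0.85,0],[0,0,-0.31],0.4],[[0,0,0],[0,0,0],0.4]]'
python3 -m pendant '[[[0,0,-0.4],[0,0,0],0.4],[[0,0,-0.6],[0,0,0],0.4],[[0,0,-0.6],[0,0,0],0.4],[[0,0,-0.6],[0,0,0],0.4],[[0,0,-0.6],[0,0,0],0.4],[[0,0,-0.6],[0,0,0],0.4],[[0,0,-0.33],[0,0,0],0.4],[[0,0,0],[0,0,0],-1],[[0,0,0],[0,0,0],-1],[[0,0,0],[0,0,0],-1]]'
python3 -m pendant '[[[0,0,0],[0,0,0],-1],[[0,0,0],[0,0,0],-1],[[0,0,0],[0,0,0],-1],[[0,0,0],[0,0,0],-1],[[0,0,0.3],[0,0,0],-1],[[0,0,0.6],[0,0,0],-1],[[0,0,0.8],[0,0,0],-1],[[0,0,0.8],[0,0,0],-1],[[0,0,0.7],[0,0,0],-1],[[0,0,0.5],[0,0,0],-1]]'
python3 -c "
from h import *
s=bot.capture('side');P=bot.get_obs()['tool_pos'];print(P,proj('side',P-[0,0,44]),proj('side',P+[0,0,41]))
cv2.imwrite('pics/d5.png',cv2.resize(s[120:320,240:440],(560,560),interpolation=2))"
```

```text
time: 11.18
tool_pos: [533.0, -199.6, 159.5]
tcp_rot: [3.14, 0.002, 1.395]
contact_force: [-0.3, 0.4, -0.3]
grip_width: 64.6
finger_force: 0.0
time: 12.02
tool_pos: [533.9, -195.4, 48.1]
tcp_rot: [3.14, 0.001, 1.401]
contact_force: [-0.3, -0.0, 1.5]
grip_width: 49.2
finger_force: 0.0
time: 12.85
tool_pos: [533.3, -195.3, 160.5]
tcp_rot: [3.14, 0.001, 1.4]
contact_force: [1.1, 0.3, -0.3]
grip_width: 36.3
finger_force: 28.4
[ 534.48202701 -195.93117299  162.98484773] [356.56930085 247.68832474] [361.81430258 207.89362923]
```

View pics/d5.png

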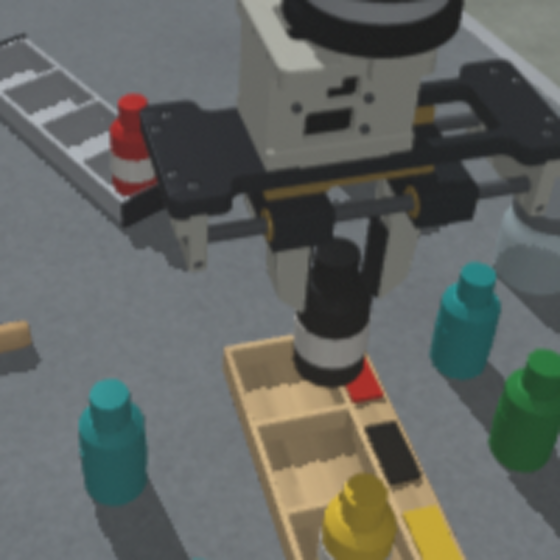

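Red stands in the rightmost grey pocket (crop (132,145)). The black bottle is held upright, about 4 mm off toward -y (cap (360.7,210.4) against the expected (361.8,207.9)), so I'll compensate by +3 mm along the row when placing it.

```bash
python3 -m pendant '[[[-0.04,0.5,0],[0,0,0.24],-1],[[-0.04,0.8,0],[0,0,0.24],-1],[[-0.04,0.95,0],[0,0,0.24],-1],[[-0.04,0.95,0],[0,0,0.24],-1],[[-0.04,0.95,0],[0,0,0.24],-1],[[-0.04,0.95,0],[0,0,0.24],-1],[[-0.04,0.95,0],[0,0,0.24],-1],[[-0.04,0.95,0],[0,0,0.24],-1],[[-0.04,0.95,0],[0,0,0.24],-1],[[-0.04,0.95,0],[0,0,0.24],-1]]'
python3 -m pendant '[[[-0.04,0.95,0],[0,0,0.24],-1],[[-0.04,0.95,0],[0,0,0.24],-1],[[-0.04,0.95,0],[0,0,0.24],-1],[[-0.03,0.7,0],[0,0,0.24],-1],[[0,0.43,0],[0,0,0.24],-1],[[0,0,0],[0,0,0],-1],[[0,0,-0.3],[0,0,0],-1],[[0,0,-0.6],[0,0,0],-1],[[0,0,-0.6],[0,0,0],-1],[[0,0,-0.5],[0,0,0],-1]]'
python3 -m pendant '[[[0,0,0],[0,0,0],-1],[[0,0,0],[0,0,0],-1],[[0,0,0],[0,0,0],-1],[[0,0,0],[0,0,0],-1],[[0,0,0],[0,0,0],-1],[[0,0,0],[0,0,0],-1],[[0,0,0],[0,0,0],-1],[[0,0,0],[0,0,0],-1],[[0,0,0],[0,0,0],-1],[[0,0,0],[0,0,0],-1]]'
```

```text
time: 13.73
tool_pos: [519.3, 73.9, 156.6]
tcp_rot: [-3.139, -0.001, 1.691]
contact_force: [0.6, 0.6, -1.1]
grip_width: 36.4
finger_force: 28.4
time: 14.57
tool_pos: [515.8, 189.6, 95.9]
tcp_rot: [-3.14, 0.0, 1.831]
contact_force: [0.3, -1.2, -0.9]
grip_width: 36.6
finger_force: 28.4
time: 15.4
tool_pos: [516.6, 191.2, 98.0]
tcp_rot: [3.141, 0.0, 1.832]
contact_force: [-0.4, -0.3, -0.9]
grip_width: 37.0
finger_force: 28.4
```

```bash
python3 -m pendant '[[[0,0,-0.5],[0,0,0],-1],[[0,0,-0.55],[0,0,0],-1],[[0,0,-0.4],[0,0,0],-1],[[0,0,-0.2],[0,0,0],-1],[[0,0,0],[0,0,0],-1],[[0,0,0],[0,0,0],0.4],[[0,0,0],[0,0,0],0.4],[[0,0,0],[0,0,0],0.4],[[0,0,0],[0,0,0],0.4],[[0,0,0],[0,0,0],0.4]]'
python3 -m pendant '[[[0,0,0],[0,0,0],0.4],[[0,0,0.3],[0,0,0],0.4],[[0,0,0.6],[0,0,0],0.4],[[0,0,0.8],[0,0,0],0.4],[[0,0,0.8],[0,0,0],0.4],[[0,0,0.6],[0,0,0],0.4],[[0,-0.4,0.4],[0,0,-0.2],0.4],[[0,-0.8,0.2],[0,0,-0.2],0.4],[[0,-0.9,0],[0,0,-0.2],0.4],[[0,-0.9,0],[0,0,-0.2],0.4]]'
```

```text
time: 16.23
tool_pos: [516.8, 191.3, 48.8]
tcp_rot: [3.141, 0.0, 1.832]
contact_force: [-0.2, 0.1, 0.0]
grip_width: 62.9
finger_force: 0.0
time: 17.07
tool_pos: [516.4, 99.7, 160.2]
tcp_rot: [3.141, 0.0, 1.735]
contact_force: [-0.4, -0.1, -0.6]
grip_width: 64.2
finger_force: 0.0
```

```bash
python3 -m pendant '[[[0.02,-0.87,0],[0,0,-0.2],0.4],[[0.02,-0.87,0],[0,0,-0.2],0.4],[[0.02,-0.87,0],[0,0,-0.2],0.4],[[0.02,-0.87,0],[0,0,-0.2],0.4],[[0.02,-0.87,0],[0,0,-0.2],0.4],[[0.02,-0.87,0],[0,0,-0.2],0.4],[[0.02,-0.87,0],[0,0,-0.2],0.4],[[0.02,-0.87,0],[0,0,-0.2],0.4],[[0.02,-0.87,0],[0,0,-0.2],0.4],[[0.02,-0.87,0],[0,0,-0.2],0.4]]'
python3 -m pendant '[[[0.02,-0.87,0],[0,0,-0.2],0.4],[[0.02,-0.87,0],[0,0,-0.2],0.4],[[0,-0.87,0],[0,0,-0.2],0.4],[[0,-0.87,0],[0,0,-0.2],0.4],[[0,0,0],[0,0,0],0.4],[[0,0,0],[0,0,0],0.4],[[0,0,-0.4],[0,0,0],0.4],[[0,0,-0.6],[0,0,0],0.4],[[0,0,-0.6],[0,0,0],0.4],[[0,0,-0.4],[0,0,0],0.4]]'
python3 -m pendant '[[[0,0,-0.5],[0,0,0],0.4],[[0,0,-0.6],[0,0,0],0.4],[[0,0,-0.4],[0,0,0],0.4],[[0,0,-0.22],[0,0,0],0.4],[[0,0,0],[0,0,0],-1],[[0,0,0],[0,0,0],-1],[[0,0,0],[0,0,0],-1],[[0,0,0],[0,0,0],-1],[[0,0,0],[0,0,0],-1],[[0,0,0],[0,0,0],-1]]'
python3 -m pendant '[[[0,0,0],[0,0,0],-1],[[0,0,0.3],[0,0,0],-1],[[0,0,0.6],[0,0,0],-1],[[0,0,0.8],[0,0,0],-1],[[0,0,0.8],[0,0,0],-1],[[0,0,0.7],[0,0,0],-1],[[0,0,0.5],[0,0,0],-1],[[0,0,0],[0,0,0],-1],[[0,0,0],[0,0,0],-1],[[0,0,0],[0,0,0],-1]]'
python3 -c "
from h import *
s=bot.capture('side');P=bot.get_obs()['tool_pos'];print(P,proj('side',P-[0,0,44]),proj('side',P+[0,0,41]))
cv2.imwrite('pics/d6.png',cv2.resize(s[120:400,220:440],(580,738),interpolation=2)[:600])"
```

```text
time: 17.9
tool_pos: [521.7, -161.8, 159.6]
tcp_rot: [-3.141, 0.0, 1.494]
contact_force: [0.1, -0.7, -0.2]
grip_width: 64.3
finger_force: 0.0
time: 18.73
tool_pos: [522.8, -262.8, 98.1]
tcp_rot: [-3.14, -0.001, 1.401]
contact_force: [-0.2, -0.1, -0.7]
grip_width: 64.0
finger_force: 0.0
time: 19.57
tool_pos: [523.9, -264.4, 48.6]
tcp_rot: [3.141, 0.0, 1.4]
contact_force: [-1.0, -0.5, 3.3]
grip_width: 36.1
finger_force: 27.8
time: 20.4
tool_pos: [523.2, -263.8, 157.7]
tcp_rot: [-3.14, -0.001, 1.4]
contact_force: [0.2, -0.1, -1.8]
grip_width: 35.7
finger_force: 26.8
[ 523.06947154 -263.72004733  157.36872808] [371.96363494 285.57400613] [379.52308869 246.24318363]
```

View pics/d6.png

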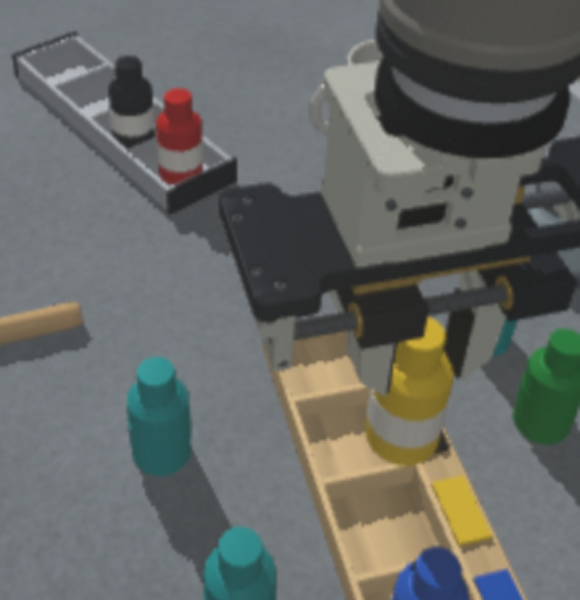

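Black and red stand in grey pockets 3 and 4, and yellow is held upright and concentric. Transfer it to pocket +33.

```bash
python3 -m pendant '[[[-0.04,0.5,0],[0,0,0.18],-1],[[-0.04,0.8,0],[0,0,0.18],-1],[[-0.04,0.9,0],[0,0,0.18],-1],[[-0.04,0.9,0],[0,0,0.18],-1],[[-0.04,0.9,0],[0,0,0.18],-1],[[-0.04,0.9,0],[0,0,0.18],-1],[[-0.04,0.9,0],[0,0,0.18],-1],[[-0.04,0.9,0],[0,0,0.18],-1],[[-0.04,0.9,0],[0,0,0.18],-1],[[-0.04,0.9,0],[0,0,0.18],-1]]'
python3 -m pendant '[[[-0.04,0.9,0],[0,0,0.18],-1],[[-0.04,0.9,0],[0,0,0.18],-1],[[-0.04,0.9,0],[0,0,0.18],-1],[[-0.04,0.9,0],[0,0,0.18],-1],[[-0.04,0.9,0],[0,0,0.18],-1],[[-0.04,0.9,0],[0,0,0.18],-1],[[-0.03,0.9,0],[0,0,0.18],-1],[[-0.03,0.9,0],[0,0,0.18],-1],[[-0.03,0.9,0],[0,0,0.18],-1],[[0,0.59,0],[0,0,0.18],-1]]'
python3 -m pendant '[[[0,0,0],[0,0,0],-1],[[0,0,0],[0,0,0],-1],[[0,0,-0.3],[0,0,0],-1],[[0,0,-0.6],[0,0,0],-1],[[0,0,-0.6],[0,0,0],-1],[[0,0,-0.3],[0,0,0],-1],[[0,0,0],[0,0,0],-1],[[0,0,0],[0,0,0],-1],[[0,0,0],[0,0,0],-1],[[0,0,0],[0,0,0],-1]]'
```

```text
time: 21.28
tool_pos: [510.6, -7.1, 157.9]
tcp_rot: [-3.14, -0.001, 1.618]
contact_force: [0.8, -0.6, -1.3]
grip_width: 35.2
finger_force: 26.8
time: 22.12
tool_pos: [500.1, 254.2, 157.7]
tcp_rot: [-3.14, -0.001, 1.836]
contact_force: [0.2, 0.2, -2.1]
grip_width: 35.7
finger_force: 26.8
time: 22.95
tool_pos: [502.6, 251.5, 105.9]
tcp_rot: [3.14, -0.0, 1.832]
contact_force: [-0.6, -0.7, -0.8]
grip_width: 35.8
finger_force: 26.8
```

```bash
python3 -m pendant '[[[-0.03,0,-0.5],[0,0,0],-1],[[0,0,-0.6],[0,0,0],-1],[[0,0,-0.5],[0,0,0],-1],[[0,0,-0.3],[0,0,0],-1],[[0,0,0],[0,0,0],-1],[[0,0,0],[0,0,0],0.4],[[0,0,0],[0,0,0],0.4],[[0,0,0],[0,0,0],0.4],[[0,0,0],[0,0,0],0.4],[[0,0,0],[0,0,0],0.4]]'
python3 -m pendant '[[[0,0,0],[0,0,0],0.4],[[0,0,0.3],[0,0,0],0.4],[[0,0,0.6],[0,0,0],0.4],[[0,0,0.8],[0,0,0],0.4],[[0,0,0.8],[0,0,0],0.4],[[0,0,0.6],[0,0,0],0.4],[[0,-0.4,0.4],[0,0,-0.2],0.4],[[0,-0.8,0.2],[0,0,-0.2],0.4],[[0,-0.9,0],[0,0,-0.2],0.4],[[0,-0.9,0],[0,0,-0.2],0.4]]'
```

```text
time: 23.78
tool_pos: [501.2, 251.6, 48.0]
tcp_rot: [3.141, -0.0, 1.832]
contact_force: [-0.3, 0.4, 0.1]
grip_width: 62.6
finger_force: 0.0
time: 24.62
tool_pos: [500.7, 160.1, 159.5]
tcp_rot: [3.141, 0.0, 1.735]
contact_force: [-0.8, -0.6, -0.3]
grip_width: 64.5
finger_force: 0.0
```

```bash
python3 -m pendant '[[[0.02,-0.92,0],[0,0,-0.16],0.4],[[0.02,-0.92,0],[0,0,-0.16],0.4],[[0.02,-0.92,0],[0,0,-0.16],0.4],[[0.02,-0.92,0],[0,0,-0.16],0.4],[[0.02,-0.9,0],[0,0,-0.16],0.4],[[0.02,-0.9,0],[0,0,-0.16],0.4],[[0.02,-0.9,0],[0,0,-0.16],0.4],[[0.02,-0.9,0],[0,0,-0.16],0.4],[[0.02,-0.9,0],[0,0,-0.16],0.4],[[0.02,-0.9,0],[0,0,-0.16],0.4]]'
python3 -m pendant '[[[0.02,-0.9,0],[0,0,-0.16],0.4],[[0.02,-0.9,0],[0,0,-0.16],0.4],[[0.02,-0.9,0],[0,0,-0.16],0.4],[[0.02,-0.9,0],[0,0,-0.16],0.4],[[0.02,-0.9,0],[0,0,-0.16],0.4],[[0.03,-0.9,0],[0,0,-0.14],0.4],[[0,-0.9,0],[0,0,-0.14],0.4],[[0,-0.92,0],[0,0,-0.12],0.4],[[0,0,0],[0,0,0],0.4],[[0,0,0],[0,0,0],0.4]]'
python3 -m pendant '[[[0,0,-0.4],[0,0,0],0.4],[[0,0,-0.6],[0,0,0],0.4],[[0,0,-0.6],[0,0,0],0.4],[[0,0,-0.2],[0,0,0],0.4],[[0,0,0],[0,0,0],0.4],[[0,0,0],[0,0,0],0.4],[[0,0,0],[0,0,0],0.4],[[0,0,0],[0,0,0],0.4],[[0,0,0],[0,0,0],0.4],[[0,0,0],[0,0,0],0.4]]'
```

```text
time: 25.45
tool_pos: [506.1, -112.8, 158.9]
tcp_rot: [-3.141, -0.0, 1.542]
contact_force: [0.2, 1.0, -0.2]
grip_width: 64.7
finger_force: 0.0
time: 26.28
tool_pos: [509.7, -329.0, 158.4]
tcp_rot: [-3.141, -0.0, 1.397]
contact_force: [0.2, 0.7, 1.6]
grip_width: 64.5
finger_force: 0.0
time: 27.12
tool_pos: [511.2, -327.7, 105.5]
tcp_rot: [3.14, 0.001, 1.4]
contact_force: [-0.8, -1.1, 0.0]
grip_width: 64.5
finger_force: 0.0
```

```bash
python3 -m pendant '[[[0,0,-0.5],[0,0,0],0.4],[[0,0,-0.6],[0,0,0],0.4],[[0,0,-0.5],[0,0,0],0.4],[[0,0,-0.3],[0,0,0],0.4],[[0,0,0],[0,0,0],-1],[[0,0,0],[0,0,0],-1],[[0,0,0],[0,0,0],-1],[[0,0,0],[0,0,0],-1],[[0,0,0],[0,0,0],-1],[[0,0,0],[0,0,0],-1]]'
python3 -m pendant '[[[0,0,0],[0,0,0],-1],[[0,0,0.3],[0,0,0],-1],[[0,0,0.6],[0,0,0],-1],[[0,0,0.8],[0,0,0],-1],[[0,0,0.8],[0,0,0],-1],[[0,0,0.7],[0,0,0],-1],[[0,0,0.5],[0,0,0],-1],[[0,0,0],[0,0,0],-1],[[0,0,0],[0,0,0],-1],[[0,0,0],[0,0,0],-1]]'
python3 -c "
from h import *
s=bot.capture('side');P=bot.get_obs()['tool_pos'];print(P,proj('side',P-[0,0,44]),proj('side',P+[0,0,41]))
cv2.imwrite('pics/d7.png',cv2.resize(s[120:400,220:440],(440,560),interpolation=2))"
```

```text
time: 27.95
tool_pos: [511.3, -327.9, 48.7]
tcp_rot: [3.14, 0.001, 1.4]
contact_force: [0.5, -0.3, 2.5]
grip_width: 35.6
finger_force: 28.0
time: 28.78
tool_pos: [510.3, -327.0, 157.8]
tcp_rot: [-3.14, -0.001, 1.4]
contact_force: [-0.1, -0.6, -0.9]
grip_width: 35.7
finger_force: 27.4
[ 510.19608884 -326.89616211  157.34302095] [388.12459911 326.04864499] [398.63018205 287.5370257 ]
```

View pics/d7.png

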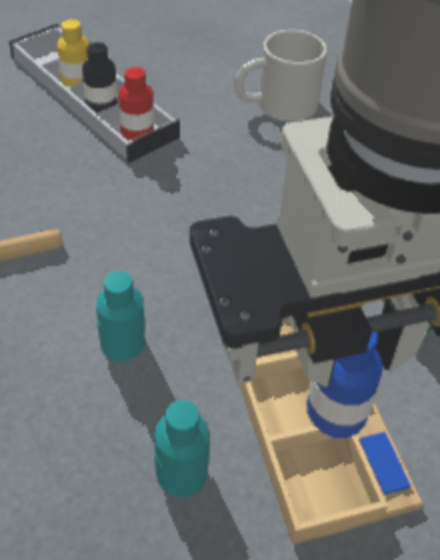

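Yellow, black and red stand in the grey rack, and blue is held upright. Transfer it to pocket +99.

```bash
python3 -m pendant '[[[-0.04,0.5,0],[0,0,0.15],-1],[[-0.04,0.8,0],[0,0,0.15],-1],[[-0.04,0.93,0],[0,0,0.15],-1],[[-0.04,0.93,0],[0,0,0.15],-1],[[-0.04,0.93,0],[0,0,0.15],-1],[[-0.04,0.93,0],[0,0,0.15],-1],[[-0.04,0.93,0],[0,0,0.15],-1],[[-0.04,0.93,0],[0,0,0.15],-1],[[-0.04,0.93,0],[0,0,0.15],-1],[[-0.04,0.93,0],[0,0,0.15],-1]]'
python3 -m pendant '[[[-0.04,0.93,0],[0,0,0.15],-1],[[-0.04,0.93,0],[0,0,0.15],-1],[[-0.04,0.93,0],[0,0,0.15],-1],[[-0.04,0.93,0],[0,0,0.15],-1],[[-0.04,0.93,0],[0,0,0.15],-1],[[-0.04,0.93,0],[0,0,0.15],-1],[[-0.04,0.93,0],[0,0,0.15],-1],[[-0.04,0.93,0],[0,0,0.15],-1],[[-0.04,0.93,0],[0,0,0.15],-1],[[-0.04,0.93,0],[0,0,0.15],-1]]'
python3 -m pendant '[[[-0.04,0.93,0],[0,0,0.15],-1],[[-0.04,0.93,0],[0,0,0.15],-1],[[0,0.93,0],[0,0,0.15],-1],[[0,0.6,0],[0,0,0.15],-1],[[0,0,0],[0,0,0],-1],[[0,0,0],[0,0,0],-1],[[0,0,-0.3],[0,0,0],-1],[[0,0,-0.6],[0,0,0],-1],[[0,0,-0.4],[0,0,0],-1],[[0,0,-0.1],[0,0,0],-1]]'
python3 -m pendant '[[[0,0,0],[0,0,0],-1],[[0,0,0],[0,0,0],-1],[[0,0,0],[0,0,0],-1],[[0,0,0],[0,0,0],-1],[[0,0,0],[0,0,0],-1],[[0,0,0],[0,0,0],-1],[[0,0,0],[0,0,0],-1],[[0,0,0],[0,0,0],-1],[[0,0,0],[0,0,0],-1],[[0,0,0],[0,0,0],-1]]'
```

```text
time: 29.67
tool_pos: [497.9, -63.8, 157.6]
tcp_rot: [-3.139, -0.001, 1.581]
contact_force: [-0.0, 0.1, -0.0]
grip_width: 35.8
finger_force: 27.4
time: 30.5
tool_pos: [485.9, 214.9, 157.5]
tcp_rot: [-3.139, 0.0, 1.761]
contact_force: [0.3, -0.4, -0.5]
grip_width: 35.5
finger_force: 27.4
time: 31.33
tool_pos: [483.1, 313.3, 113.8]
tcp_rot: [-3.136, 0.001, 1.831]
contact_force: [-0.4, -0.4, -1.1]
grip_width: 35.8
finger_force: 27.4
time: 32.17
tool_pos: [484.5, 315.4, 116.9]
tcp_rot: [3.142, 0.0, 1.832]
contact_force: [0.1, 0.2, -0.4]
grip_width: 35.5
finger_force: 27.4
```

116.9 → 48.4 is 68.5 mm, or 2.28 units. After the release I'll retreat up and back.

```bash
python3 -m pendant '[[[0,0,-0.5],[0,0,0],-1],[[0,0,-0.6],[0,0,0],-1],[[0,0,-0.6],[0,0,0],-1],[[0,0,-0.4],[0,0,0],-1],[[0,0,-0.18],[0,0,0],-1],[[0,0,0],[0,0,0],-1],[[0,0,0],[0,0,0],0.4],[[0,0,0],[0,0,0],0.4],[[0,0,0],[0,0,0],0.4],[[0,0,0],[0,0,0],0.4]]'
python3 -m pendant '[[[0,0,0],[0,0,0],0.4],[[0,0,0],[0,0,0],0.4],[[0,0,0.3],[0,0,0],0.4],[[0,0,0.6],[0,0,0],0.4],[[0,0,0.8],[0,0,0],0.4],[[0,0,0.8],[0,0,0],0.4],[[0,0,0.8],[0,0,0],0.4],[[0,0,0.6],[0,0,0],0.4],[[0,-0.8,0.4],[0,0,0],0.4],[[0,-0.9,0],[0,0,0],0.4]]'
python3 -m pendant '[[[0,-0.9,0],[0,0,0],0.4],[[0,-0.9,0],[0,0,0],0.4],[[0,-0.9,0],[0,0,0],0.4],[[0,-0.9,0],[0,0,0],0.4],[[0,-0.9,0],[0,0,0],0.4],[[0,-0.9,0],[0,0,0],0.4],[[0,-0.9,0],[0,0,0],0.4],[[0,-0.9,0],[0,0,0],0.4],[[0,-0.9,0],[0,0,0],0.4],[[0,-0.9,0],[0,0,0],0.4]]'
python3 -c "
from h import *
s=bot.capture('side');t=bot.capture('top')
cv2.imwrite('pics/d8.png',np.hstack([cv2.resize(s[105:205,215:315],(400,400),interpolation=2),cv2.resize(t[150:260,150:285],(400,326),interpolation=2)[:400] if 0 else cv2.resize(t[150:285,150:285],(400,400),interpolation=2)]))"
```

```text
time: 33.0
tool_pos: [484.7, 315.5, 48.6]
tcp_rot: [3.141, -0.0, 1.832]
contact_force: [-0.3, -0.5, 0.5]
grip_width: 57.6
finger_force: 0.0
time: 33.83
tool_pos: [485.8, 265.6, 181.1]
tcp_rot: [3.135, -0.001, 1.835]
contact_force: [0.3, -0.7, 1.1]
grip_width: 64.6
finger_force: 0.0
time: 34.67
tool_pos: [484.4, -6.9, 178.3]
tcp_rot: [3.141, 0.0, 1.832]
contact_force: [-0.4, -0.5, -1.3]
grip_width: 64.3
finger_force: 0.0
```

View pics/d8.png

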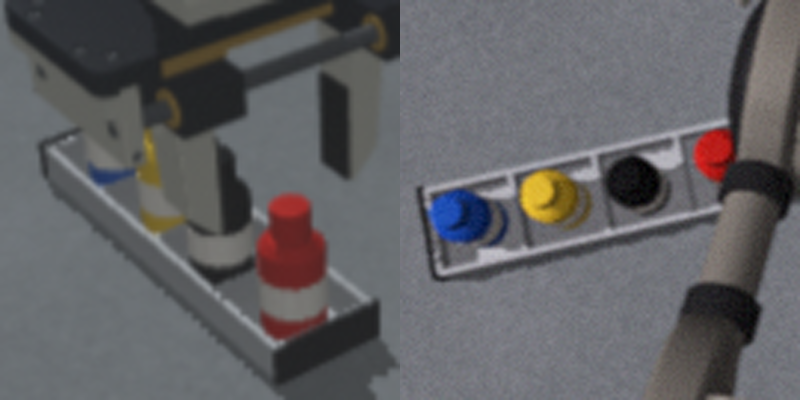

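Left to right the row now reads blue (460,215), yellow (548,195), black (633,182), red (715,155), which is the original reversed. I'll check centring and then hand in.

```bash
python3 -c "
from h import *
o=np.array([509.75,219.9]);a=.26;ex=np.array([np.cos(a),np.sin(a)]);ey=np.array([-ex[1],ex[0]])
for u,y in(((169.9,218.5),99),((197.2,212.8),33),((226.9,206.9),-33),((256,199),-99)):
  w=onz('top',u,89)[:2]-o;print(w@ex,w@ey-y)
u=(215+291/4,105+205/4);w=onz('side',u,89)[:2]-o;print('red',w@ex,w@ey+99)
print(bot.close_job())"
```

```text
2.4808461822096755 -11.53236057433466
1.4093709994225632 -4.161690108221585
-0.4167978083582678 -2.4930733687676465
2.3626585414744223 -1.1665891267050341
red 1.7516469403645423 -2.8514050121627577
the job is handed in; nothing more can be done
None
```

I moved all four bottles and handed the job in at about 35 s. The grey rack reads blue, yellow, black, red from left to right, the plywood order reversed, and all four looked upright in their pockets. By rough pixel readings, red, yellow and black are within about 5 mm of the pocket middles. Blue came out 11.5 mm off along the row, and because I ran that check and the hand-in in one script, I didn't recheck it. I released it with the tool within about 1 mm of the pocket's measured centre, so it may be a bad reading.

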